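Log a sample pot through the gate

ROBOT

A 7-joint arm with a two-finger parallel gripper is mounted at the origin on the work surface. World frame = base frame: x ahead of the robot, y to its left, z up, the work surface at z = 0. Lengths are in m, angles in rad, forces in N, time in s.
With the tool pointing down it reaches from about 0.425 to 0.875 m from the base axis. Payload 4.7 kg.
Tool frame: the origin (TCP) lies at the very end of the fingers, on their centre line; the grasp point (between the pads) lies 19 mm behind it (arm.grasp_offset is the z of the grasp point in the tool frame, in m); z points along the fingers, y is the line along which they close (so a half turn about z gives the same grasp; the last joint's range is limited). The gripper opens to 87 mm and grips with 3 to 60 N. Pads are 19 mm wide; open, the fingers measure 117 mm over their backs; the gripper's body (75 mm by 190 mm) begins 51 mm behind the grasp point.
Start: joints at [1.337, 0.321, -0.07, 1.45, 0.023, 1.371, -0.057], TCP at [0.159, -0.63, 0.191] pointing down, gripper open.
Joint ranges: [-2.86, 2.86], [-0.3, 2.09], [-1.38, 1.24], [0.06, 2.45], [-1.56, 4.7], [0.09, 2.05], [-2.69, 2.69]. Speed limits (rad/s): [2.57, 2.57, 3.14, 3.14, 3.14, 3.14, 3.14].

INTERFACE

Orientations are given as a unit quaternion [w, x, y, z].
In Python, from plant import arm gives the robot as it stands.
- The arm moves only by the tool step_arm, never from a script. Its argument "motion" is a list that holds one entry, the list of rows, each a list of 7 numbers: the turn, a rotation vector about the tool's x, y, z normalised to -1 to 1, where 1 is 2 pi rad, then the shift along the tool's x, y, z normalised to -1 to 1, where 1 is 40 cm, then the opening, from -1 (shut) to 1 (fully open), so that 0 is half open. A call has 1 to 12 rows; each row is the pose to reach, as a shift and turn from the pose commanded when the call began, along the tool's axes at that moment, turning the shorter way round; what a row does not reach only later rows make up. A row lasts 1/10 s, in which the tool goes at most 50 mm and 8.59 degrees, less where a joint would pass 70% of its speed; a pose out of reach is approached as far as the arm can. A call with a number of a shift or a turn outside -1 to 1 is refused whole. A call with a gripper value outside its range is refused whole. The fingers move at their own pace and stop on an object; the grip force is fixed at half the most. Time passes only in rows, so rows that repeat a pose let the fingers close. It gives the time, the measured TCP pose, the force, the opening and the grip force at its end, in the units of the state.
- arm.state(): the state, without advancing time (a new reading comes with each control period).
- arm.camera(name): name is "side" or "top" or "wrist"; returns a dict with "frame" (384x512x3 uint8, red, green, blue), "fx", "fy", "cx", "cy" (pixels), "k1" (the pictures are not rectified: a ray, as slopes to the right and down, at radius r is drawn at 1 + k1 r^2 times it, then the intrinsics apply), "position" and "attitude" of the camera in the world; the wrist camera has in their place "hand_eye" (4x4, takes a point from camera to tool coordinates, whose origin is the TCP and whose axes are the flange's). Camera axes: x right, y up, looking along -z (the intrinsics and any distortion apply to the point x, -y, -z); pixel columns grow to the right and rows downward; lengths in m; the calibration is good to about 2 mm. A picture is of the moment at which its call begins: read the wrist's pose just before it. There is no depth.
- arm.hand_in(): hands the job in; it is judged then, once.
The state is a dict: "clock": time; "joint_positions": joint angles; "qvel": joint speeds; "tau": joint torques, N m; "eef_pos": TCP position; "eef_rot": TCP orientation; "wrist_force": force on the tool from outside, world axes, zero at the start; "torque": the same for the moment, N m; "gripper_width": opening from 0.0 (shut) to 1.0 (fully open); "grip_force": force on a finger pad.
Only numpy, scipy, OpenCV 4.12 (cv2) and the standard library are available. Lean on these libraries where they do the work, as an engineer would, in place of code of your own. Each camera call takes 0.05 s, during which the arm holds its last target. There are 200 camera calls.

TASK

Push the red-lidded sample pot along the bench, through the narrow gap between the two fixed steel posts, until it is fully home against the back stop of the yellow bay. Only when the pot is home, press the green button on the reader box behind the bay right down and let it come up again. Only push: the pot must stay standing on the bench and never be lifted or tipped, and the other pots and small things are to be left where they are.

Things in the scene. Friction and masses are not known exactly. Their poses are not given: they have to be found in the camera images.
- pot_red: the pot to push: upright closed plastic cylinder, dark green with a red lid, 90 mm diameter, 60 mm tall, flat lid, 0.35 to 0.7 kg; origin at the centre of its underside, z up; loose on the bench. Its turn about z does not matter.
- station: fixed logging station, at a different place and turn each time; origin on the bench midway between its two posts, z up, x = direction of the push. Posts: steel cylinders with a red band, 36 mm diameter, 50 mm tall, centres at x = 0, y = +66 and -66 mm: a 96 mm gap. The pot starts 125 to 185 mm before the posts (negative x), up to 50 mm off centre. The grey lane is only paint.
- seat (a point): point on the bench where the pot's centre is when fully home: station x = 85 mm, y = 0. Yellow bay around it: flat back stop with its face at station x = 130 mm, 146 mm long, 30 mm tall; cheeks 30 mm tall from x = 85 to 130 mm, inner faces at y = +65 and -65 mm. Behind the stop a grey reader box, 26 mm tall, x = 144 to 224 mm, 110 mm long in y.
- log_button_top (a point): centre of the top face of the green button (28 mm diameter) on top of the reader box; it is pressed straight down, 6 mm of spring travel, about 5 N at the bottom; station x = 184 mm, y = 0.
- log_button (a joint): travel of the green button in m: 0 up, 0.006 fully down; springs back when let go
- pot_blue: bystander: same pot as the red one (90 mm diameter, 60 mm tall) with a blue lid; origin at the centre of its underside. Leave alone.
- pot_white: bystander: same pot (90 mm diameter, 60 mm tall) with a white lid; origin at the centre of its underside. Leave alone.
- tape_roll: bystander: orange ring, 72 mm diameter, 24 mm tall, lying flat; origin at the centre of its underside. Leave alone.
- spatula: bystander: spatula 200 mm long lying along its own x axis on the bench to the right. Leave alone.
- weight: bystander: brass balance weight, 36 mm diameter, 52 mm tall; origin at the centre of its underside. Leave alone.
- glass_jar: bystander: small closed jar, 56 mm diameter, 75 mm tall; origin at the centre of its underside. Leave alone.
There are look-alikes about, which are no part of the job. Leave any orange or turquoise look-alike of the pot_red alone.

How it is judged:
By the outcome, as a careful person would: the job done as asked, in the order asked, and still so for the second after the job is handed in, with the robot touching nothing.
It also fails if it takes over 51 s, if anything falls off the work surface, if the arm or the gripper's body presses on something with over 40 N, if the wrist force passes 120 N, or if a joint passes its speed limit or range.

## Working session

There is one attempt and no reset: what is moved stays moved. The work goes in short steps, Python scripts to look and compute and a tool call to move; the robot and the scene stay as the last step left them, time stands still between calls to the robot, and variables do not carry over. Pictures are saved under pics/ and viewed, at most 10 in all, crops included, and the job is handed in when it is done.

Besides the shell and the picture viewer there is one more tool, called after ">>>" as name([rows], argument=value, ...), one row to a line, values as JSON. step_arm: Moves the arm, as the interface text tells. Scaled input: -1 to 1 covers 40 cm each way for a shift and 2 pi rad each way for a turn. Its arguments: {"type":"object","properties":{"motion":{"type":"array"}},"required":["motion"]}

```bash
mkdir -p pics; ls; cat > h.py <<'E'
import numpy as np,cv2
from scipy.spatial.transform import Rotation as R
from plant import arm
def quat(q): return R.from_quat([q[1],q[2],q[3],q[0]])
def shot(name,fn):
    s=arm.state(); c=arm.camera(name); cv2.imwrite(f'pics/{fn}.png',c['frame'][:,:,::-1])
    if name=='wrist':
        T=np.eye(4);T[:3,:3]=quat(s['eef_rot']).as_matrix();T[:3,3]=s['eef_pos'];T=T@np.array(c['hand_eye'])
    else:
        T=np.eye(4);a=np.array(c['attitude']);T[:3,:3]=a if a.shape==(3,3) else quat(a).as_matrix();T[:3,3]=c['position']
    np.savez(f'pics/{fn}.npz',T=T,k=[c['fx'],c['fy'],c['cx'],c['cy'],c['k1']])
    return c
def w(fn,u,v,z=0.):
    d=np.load(f'pics/{fn}.npz');T=d['T'];fx,fy,cx,cy,k1=d['k']
    x,y=(u-cx)/fx,(v-cy)/fy;rd=np.hypot(x,y);r=rd
    for _ in range(30): r=rd/(1+k1*r*r)
    s=r/rd if rd>0 else 1
    D=T[:3,:3]@np.array([x*s,-y*s,-1]);return T[:3,3]+D*(z-T[2,3])/D[2]
E
python3 - <<'E'
from h import *
for n in('top','side'):
    c=shot(n,n+'0');print(n,{k:v for k,v in c.items() if k!='frame'})
    im=cv2.imread(f'pics/{n}0.png');cv2.imwrite(f'pics/{n}0b.png',cv2.resize(im,(800,600),interpolation=cv2.INTER_CUBIC))
print(arm.state())
E
```

```text
pics
top {'fx': 381.9282705024005, 'fy': 381.9282705024005, 'cx': 254.34427736833692, 'cy': 193.04627112985384, 'k1': -0.12660328661138942, 'position': array([5.16740684e-01, 8.46201463e-04, 1.11061978e+00]), 'attitude': array([-0.69915405, -0.02175035,  0.01306622,  0.71452069])}
side {'fx': 422.6800399354612, 'fy': 422.6800399354612, 'cx': 251.1949773905844, 'cy': 192.94708474830657, 'k1': 0.028404101730436497, 'position': array([0.51740135, 0.97900086, 0.85887396]), 'attitude': array([-0.02719313, -0.0213878 ,  0.43407849,  0.90021051])}
{'clock': 0.1, 'joint_positions': array([ 1.33712025,  0.32172321, -0.07007077,  1.45157058,  0.02257398,
        1.37080345, -0.05688743]), 'qvel': array([ 0.00084424, -0.00097088, -0.00068877, -0.00265471,  0.00288386,
       -0.00235317,  0.0017547 ]), 'tau': array([ 1.59784081e-04, -4.92570806e+01, -4.05548969e-01, -3.13398993e+01,
       -6.41482067e-02,  3.95585387e-02,  6.24092308e-05]), 'eef_pos': array([ 0.15922519, -0.62961868,  0.18987866]), 'eef_rot': array([-8.47227354e-04,  9.92333939e-01,  1.23582427e-01, -1.42677449e-04]), 'wrist_force': array([-0.05143445,  0.43667295, -0.51463828]), 'torque': array([ 0.01561565,  0.0102259 , -0.07016129]), 'grip_force': 0.0, 'gripper_width': 0.9984532645263072}
```

View pics/top0b.png

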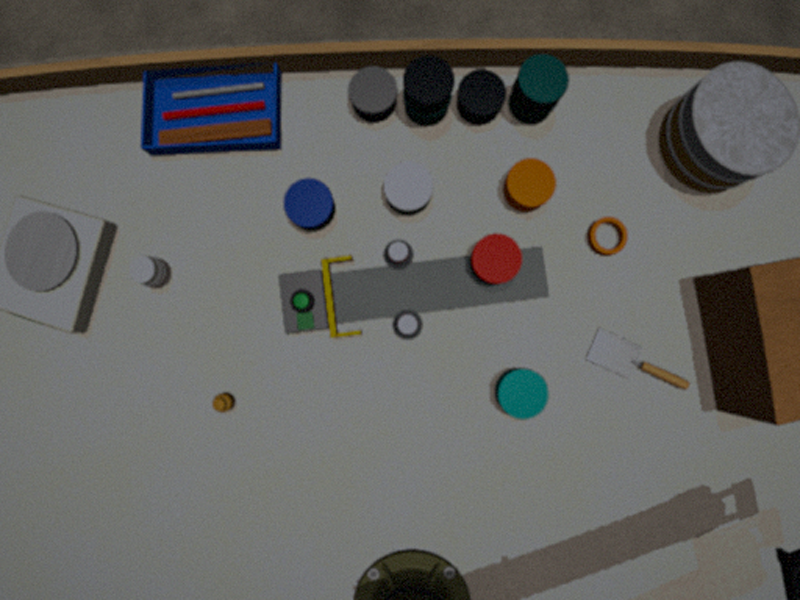

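The top view shows the red pot at (497,259) in the enlarged picture, the posts at (398,252) and (407,324), the bay's back stop at about x=330, and the button at (302,300). The push runs towards world +y.

```bash
python3 - <<'E'
from h import *
im=cv2.imread('pics/top0.png')
hsv=cv2.cvtColor(im,cv2.COLOR_BGR2HSV)
def blob(m,x0,x1,y0,y1):
    k=np.zeros_like(m);k[y0:y1,x0:x1]=m[y0:y1,x0:x1]
    c=max(cv2.findContours(k,cv2.RETR_EXTERNAL,cv2.CHAIN_APPROX_NONE)[0],key=cv2.contourArea);return cv2.minEnclosingCircle(c)
red=cv2.inRange(hsv,(0,120,80),(8,255,255))|cv2.inRange(hsv,(172,120,80),(180,255,255))
(r,rr)=blob(red,290,345,140,190);gr=cv2.inRange(hsv,(50,100,60),(75,255,255));(g,gg)=blob(gr,180,205,180,198)
print(r,rr,g,gg)
P=w('top0',*r,.06);G=w('top0',*g,.034)
A=w('top0',398*.64,252*.64,.05);B=w('top0',407*.64,324*.64,.05)
o=(A+B)/2;d=(G-o)[:2];print('pot',P,'btn',G,'posts',A,B,np.linalg.norm(A-B),'d',np.linalg.norm(d))
x=d/np.linalg.norm(d);pn=(A-B)[:2];print('yaw btn',np.degrees(np.arctan2(x[1],x[0])),'yaw posts',np.degrees(np.arctan2(-pn[0],pn[1]))); print('turq',w('top0',522*.64,393*.64,.06),'tape',w('top0',608*.64,236*.64,.02),'orange',w('top0',530*.64,184*.64,.06))
y=np.array([-x[1],x[0]]);q=(P-o)[:2];print('pot in station',q@x,q@y,'o',o,'x',x)
cv2.imwrite('pics/c1.png',cv2.resize(im[130:230,160:360],(800,400),interpolation=cv2.INTER_CUBIC))
E
```

```text
(317.42425537109375, 165.257568359375) 16.14725685119629 (192.35714721679688, 192.0) 4.794332981109619
pot [ 0.64185306 -0.16315209  0.06      ] btn [0.57679618 0.18935368 0.034     ] posts [0.65798499 0.01036181 0.05      ] [ 0.5290106  -0.00285926  0.05      ] 0.12965026435538587 d 0.18635234823879346
yaw btn 95.14196764619183 yaw posts -84.1470943494423
turq [ 0.40285894 -0.20259585  0.06      ] tape [ 0.68450217 -0.38163947  0.02      ] orange [ 0.77483958 -0.22936769  0.06      ]
pot in station -0.17056547203893546 -0.03320214680796379 o [0.5934978  0.00375127 0.05      ] x [-0.08962385  0.99597569]
```

View pics/c1.png

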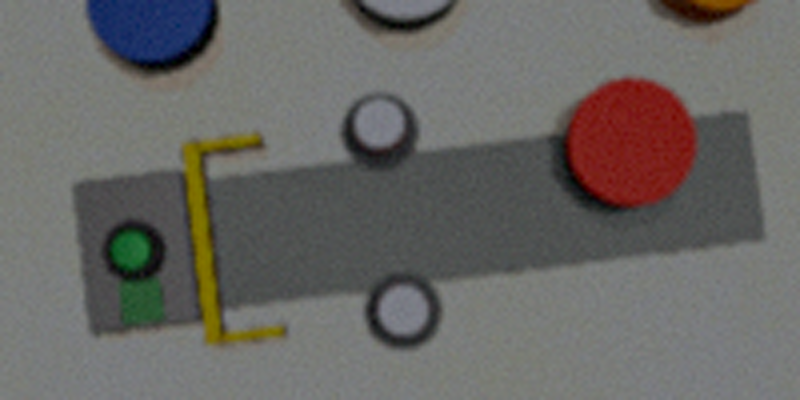

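View pics/side0b.png

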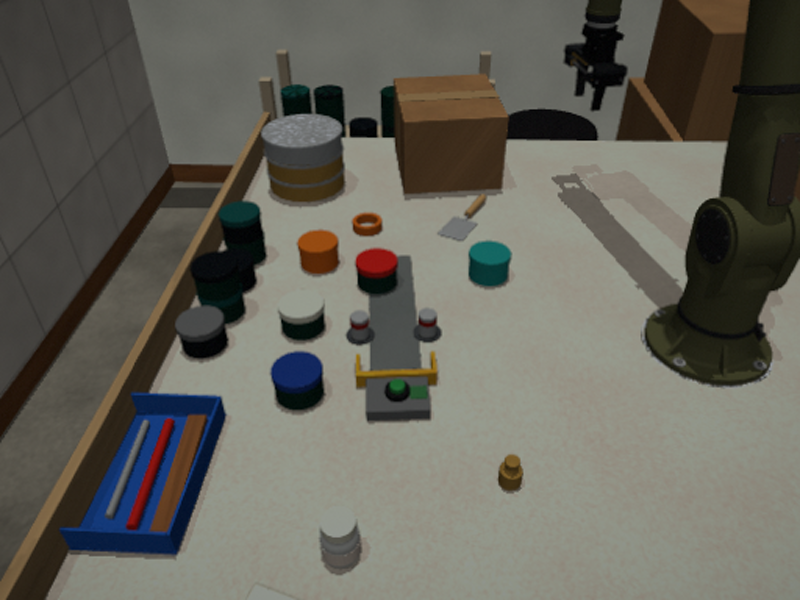

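The crop confirms the station layout, with the reader's button at (130,250) in the crop. The side view shows the pot, posts and bay clear of clutter. It also shows a tall box at (450,130) near the start pose, so I'll swing around it. I'll push with half-open fingers as a cradle, with the tool x axis along the push.

```bash
cat >> h.py <<'E'
def row(p,yaw=None):
    s=arm.state();C=quat(s['eef_rot']);t=C.inv().apply(np.array(p)-s['eef_pos'])/.4
    if yaw is None: r=np.zeros(3)
    else:
        a=np.radians(yaw);X=np.array([np.cos(a),np.sin(a),0]);Z=np.array([0,0,-1.]);G=np.c_[X,np.cross(Z,X),Z]
        r=(C.inv()*R.from_matrix(G)).as_rotvec()/(2*np.pi)
    print(np.round(np.r_[r,t],4).tolist())
E
python3 - <<'E'
from h import *
row([.18,-.43,.19]);row([.40,-.28,.19],95.4)
E
```

```text
[0.0, 0.0, 0.0, 0.1728, -0.4711, 0.0005]
[-0.0002, -0.0002, -0.2256, 0.7979, -0.6997, 0.0008]
```

>>> step_arm([
  [[0,0,0,0.173,-0.471,0,0.15],[0,0,0,0.173,-0.471,0,0.15],[0,0,0,0.173,-0.471,0,0.15],[0,0,0,0.173,-0.471,0,0.15],[0,0,-0.2256,0.798,-0.7,0,0.15],[0,0,-0.2256,0.798,-0.7,0,0.15],[0,0,-0.2256,0.798,-0.7,0,0.15],[0,0,-0.2256,0.798,-0.7,0,0.15],[0,0,-0.2256,0.798,-0.7,0,0.15],[0,0,-0.2256,0.798,-0.7,0,0.15],[0,0,-0.2256,0.798,-0.7,0,0.15],[0,0,-0.2256,0.798,-0.7,0,0.15]],
])

```text
clock: 1.3
eef_pos: [0.4006, -0.2794, 0.1903]
eef_rot: [-0.001, 0.746, 0.666, -0.0]
wrist_force: [-0.4, -0.2, -0.2]
gripper_width: 0.566
grip_force: 0.0
```

```bash
python3 - <<'E'
from h import *
s=arm.state();print(s['clock'],s['eef_pos'],s['eef_rot'],s['gripper_width'],s['joint_positions'])
row([.648,-.240,.19],95.4)
E
```

```text
1.3 [ 0.40057774 -0.27939341  0.19034206] [-5.02790285e-04  7.46392110e-01  6.65506233e-01 -1.35649924e-04] 0.5663063916926682 [ 0.98301368 -0.00614827 -0.42376558  1.82568455 -0.0026294   1.3225547
  0.44545149]
[-0.0001, -0.0001, -0.0332, 0.1685, 0.6033, 0.0004]
```

Then over the place behind the pot, with a wrist look.

>>> step_arm([
  [[0,0,-0.0332,0.1685,0.603,0,0.15],[0,0,-0.0332,0.1685,0.603,0,0.15],[0,0,-0.0332,0.1685,0.603,0,0.15],[0,0,-0.0332,0.1685,0.603,0,0.15],[0,0,-0.0332,0.1685,0.603,0,0.15],[0,0,-0.0332,0.1685,0.603,0,0.15],[0,0,-0.0332,0.1685,0.603,0,0.15],[0,0,-0.0332,0.1685,0.603,0,0.15]],
])

```text
clock: 2.1
eef_pos: [0.6467, -0.2438, 0.1907]
eef_rot: [-0.0, 0.677, 0.736, -0.001]
wrist_force: [-0.8, -0.5, 0.6]
gripper_width: 0.572
grip_force: 0.0
```

```bash
python3 - <<'E'
from h import *
s=arm.state();print(s['clock'],s['eef_pos'],s['eef_rot'],s['qvel'].round(3))
c=shot('wrist','w1');print(c['hand_eye'],np.load('pics/w1.npz')['k'])
cv2.imwrite('pics/w1b.png',cv2.resize(cv2.imread('pics/w1.png'),(800,600),interpolation=cv2.INTER_CUBIC))
E
```

```text
2.1 [ 0.64672746 -0.24383591  0.19074117] [-1.52956421e-04  6.76502989e-01  7.36439570e-01 -6.65137401e-04] [ 0.015 -0.031  0.003  0.005 -0.    -0.001  0.   ]
[[ 1.35984710e-03  9.55957914e-01  2.93500624e-01  8.10473494e-02]
 [ 9.99999071e-01 -1.32773130e-03 -3.08655555e-04 -6.34961655e-04]
 [ 9.46282448e-05  2.93500771e-01 -9.55958832e-01 -1.93933252e-01]
 [ 0.00000000e+00  0.00000000e+00  0.00000000e+00  1.00000000e+00]] [ 2.77562920e+02  2.77562920e+02  2.55201132e+02  1.90782299e+02
 -1.56452522e-02]
```

View pics/w1b.png

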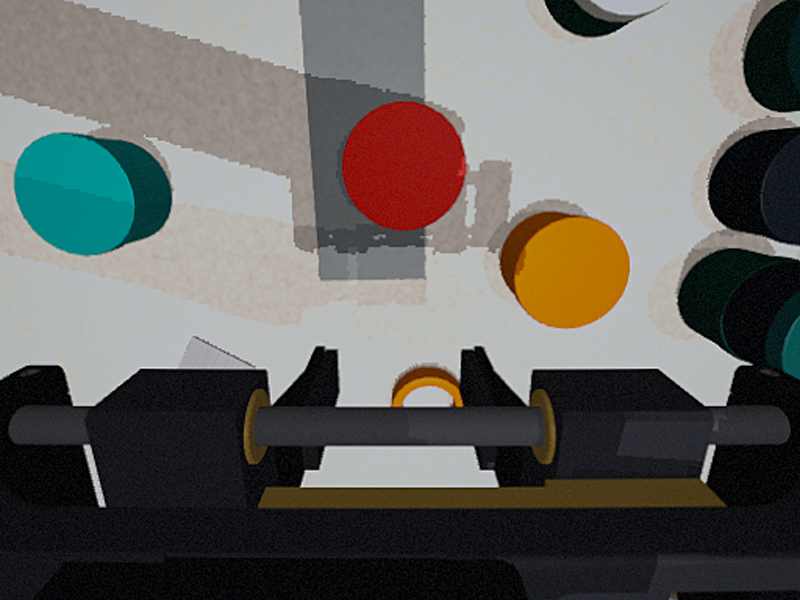

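The wrist view shows the red pot centred at (405,165), and the lane's near corners at about (320,280) and (425,277). The orange pot sits clear on the right at (571,270).

```bash
python3 - <<'E'
from h import *
im=cv2.imread('pics/w1.png');hsv=cv2.cvtColor(im,cv2.COLOR_BGR2HSV)
m=cv2.inRange(hsv,(0,150,60),(6,255,255))|cv2.inRange(hsv,(174,150,60),(180,255,255))
c=max(cv2.findContours(m,cv2.RETR_EXTERNAL,cv2.CHAIN_APPROX_NONE)[0],key=cv2.contourArea)
p=np.array([w('w1',*q[0],.06)[:2] for q in c]);(ce,r)=cv2.minEnclosingCircle(p.astype(np.float32));print('pot',ce,r)
f=1/1.5625
for q in((320,280),(425,277),(302,5),(425,5)):print(q,w('w1',q[0]*f,q[1]*f))
a=np.radians(95.4);X=np.array([np.cos(a),np.sin(a)]);Y=np.array([-X[1],X[0]]);o=np.array([.5935,.0038])
print('pot st',(ce-o)@X,(ce-o)@Y)
t=o+(-.245)*X+((ce-o)@Y)*Y;print(t)
row([*t,.19],95.4);row([*t,.02],95.4)
E
```

```text
pot (0.6421695947647095, -0.16474422812461853) 0.04455598443746567
(320, 280) [ 0.57571574 -0.26990231  0.        ]
(425, 277) [ 0.67131343 -0.25877776  0.        ]
(302, 5) [ 0.55417768 -0.05110571  0.        ]
(425, 5) [ 0.64896057 -0.0431054   0.        ]
pot st -0.1723764363474573 -0.03259218435201115
[ 0.64900408 -0.23704549]
[-0.0001, 0.0002, -0.0016, 0.0175, 0.0076, 0.0035]
[-0.0001, 0.0002, -0.0016, 0.0181, 0.0078, 0.4285]
```

>>> step_arm([
  [[0,0,-0.0016,0.018,0.008,0.11,0.15],[0,0,-0.0016,0.018,0.008,0.22,0.15],[0,0,-0.0016,0.018,0.008,0.33,0.15],[0,0,-0.0016,0.018,0.008,0.4,0.15],[0,0,-0.0016,0.018,0.008,0.4285,0.15],[0,0,-0.0016,0.018,0.008,0.4285,0.15],[0,0,-0.0016,0.04,0.008,0.4285,0.15],[0,0,-0.0016,0.06,0.008,0.4285,0.15],[0,0,-0.0016,0.075,0.008,0.4285,0.15],[0,0,-0.0016,0.09,0.008,0.4285,0.15],[0,0,-0.0016,0.1,0.008,0.4285,0.15],[0,0,-0.0016,0.1,0.008,0.4285,0.15]],
])

```text
clock: 3.35
eef_pos: [0.6483, -0.2039, 0.0206]
eef_rot: [0.001, 0.673, 0.74, -0.0]
wrist_force: [0.2, -3.0, 2.7]
gripper_width: 0.576
grip_force: 2.1
```

```bash
cat >> h.py <<'E'
a=np.radians(95.5);X=np.array([np.cos(a),np.sin(a)]);Y=np.array([-X[1],X[0]]);o=np.array([.5935,.0038])
def st(p): q=np.array(p)[:2]-o; return np.round([q@X,q@Y],4)
def redfind(fn):
    im=cv2.imread(f'pics/{fn}.png');hsv=cv2.cvtColor(im,cv2.COLOR_BGR2HSV)
    m=cv2.inRange(hsv,(0,150,60),(6,255,255))|cv2.inRange(hsv,(174,150,60),(180,255,255))
    c=max(cv2.findContours(m,cv2.RETR_EXTERNAL,cv2.CHAIN_APPROX_NONE)[0],key=cv2.contourArea)
    p=np.array([w(fn,*q[0],.06)[:2] for q in c]);(ce,r)=cv2.minEnclosingCircle(p.astype(np.float32));print(fn,'pot',ce,r,'st',st(ce))
def stat():
    s=arm.state();print(s['clock'],s['eef_pos'].round(4),'st',st(s['eef_pos']),'yaw',np.degrees(np.arctan2(*quat(s['eef_rot']).as_matrix()[[1,0],0])).round(2),s['wrist_force'].round(1),s['gripper_width'])
def tgt(x,y,z=.02,yaw=95.5): row([*(o+x*X+y*Y),z],yaw)
E
python3 - <<'E'
from h import *
stat();shot('wrist','w2');shot('top','t2');redfind('w2');redfind('t2')
tgt(-.122,0)
E
```

```text
3.35 [ 0.6483 -0.2039  0.0206] st [-0.212  -0.0346] yaw 95.47 [ 0.2 -3.   2.7] 0.5760688257330824
w2 pot (0.6430843472480774, -0.15753397345542908) 0.044577740132808685 st [-0.1653 -0.0339]
t2 pot (0.642396092414856, -0.15597665309906006) 0.04458331689238548 st [-0.1637 -0.0334]
[0.0002, 0.0002, -0.0002, 0.2247, -0.0865, -0.0002]
```

>>> step_arm([
  [[0,0,0,0.018,-0.006,0,0.15],[0,0,0,0.037,-0.013,0,0.15],[0,0,0,0.056,-0.021,0,0.15],[0,0,0,0.075,-0.029,0,0.15],[0,0,0,0.094,-0.037,0,0.15],[0,0,0,0.113,-0.045,0,0.15],[0,0,0,0.132,-0.053,0,0.15],[0,0,0,0.151,-0.061,0,0.15],[0,0,0,0.17,-0.069,0,0.15],[0,0,0,0.189,-0.077,0,0.15],[0,0,0,0.207,-0.084,0,0.15],[0,0,0,0.22,-0.0865,0,0.15]],
])

```text
clock: 4.65
eef_pos: [0.6043, -0.1183, 0.0197]
eef_rot: [0.0, 0.672, 0.74, -0.0]
wrist_force: [1.7, -5.1, 5.2]
gripper_width: 0.573
grip_force: 3.1
```

```bash
python3 - <<'E'
from h import *
stat();shot('wrist','w3');shot('top','t3');redfind('w3');redfind('t3')
cv2.imwrite('pics/w3b.png',cv2.resize(cv2.imread('pics/w3.png'),(800,600),interpolation=cv2.INTER_CUBIC))
E
```

```text
4.65 [ 0.6043 -0.1183  0.0197] st [-0.1225  0.0009] yaw 95.51 [ 1.7 -5.1  5.2] 0.5734460701801699
w3 pot (0.5993564128875732, -0.07203683257102966) 0.04456740617752075 st [-0.076   0.0014]
t3 pot (0.598870038986206, -0.06793089210987091) 0.04409784823656082 st [-0.0719  0.0015]
```

View pics/w3b.png

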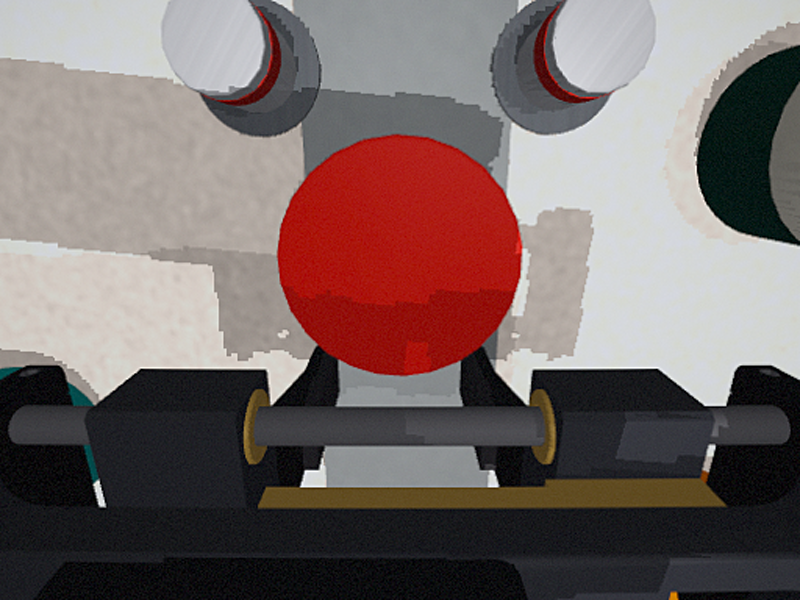

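The picture shows the pot centred at (400,255) and both posts ahead: left post top at about (214,41), right post top at about (603,40).

```bash
python3 - <<'E'
from h import *
f=.64
L=w('w3',214*f,41*f,.05);Rr=w('w3',603*f,40*f,.05);print('posts st',st(L),st(Rr),st((L+Rr)/2),'sep',np.linalg.norm(L-Rr),'normal',np.degrees(np.arctan2(*(-(Rr-L)[[1,0]]*[-1,1])))) 
d=L-Rr;print('yaw',np.degrees(np.arctan2(d[1],d[0]))-90)
for q in((162,40),(267,45),(552,45),(655,30)):print(st(w('w3',q[0]*f,q[1]*f,.05)))
for q in((320,70),(491,65),(255,136),(560,134)):print('base',st(w('w3',q[0]*f,q[1]*f,0)))
for q in((304,130),(508,130)):print('lane',st(w('w3',q[0]*f,q[1]*f,0)))
E
```

```text
posts st [-0.0014  0.0637] [-0.0008 -0.067 ] [-0.0011 -0.0016] sep 0.130766880806736 normal 174.2636724649278
yaw -264.2636724649278
[-0.0009  0.0813]
[-0.0026  0.046 ]
[-0.0025 -0.05  ]
[ 0.0024 -0.0842]
base [-0.0008  0.0367]
base [ 0.0013 -0.0393]
base [-0.0285  0.0683]
base [-0.0274 -0.0731]
lane [-0.026   0.0453]
lane [-0.0258 -0.0488]
```

The gap centre is about 3 mm to the right of the pot, so I'll correct that and push into the gap.

>>> step_arm([
  [[0,0,0,0.014,0.002,0,0.15],[0,0,0,0.028,0.004,0,0.15],[0,0,0,0.042,0.006,0,0.15],[0,0,0,0.056,0.0075,0,0.15],[0,0,0,0.07,0.0075,0,0.15],[0,0,0,0.084,0.0075,0,0.15],[0,0,0,0.098,0.0075,0,0.15],[0,0,0,0.112,0.0075,0,0.15],[0,0,0,0.124,0.0075,0,0.15],[0,0,0,0.134,0.0075,0,0.15],[0,0,0,0.142,0.0075,0,0.15],[0,0,0,0.15,0.0075,0,0.15]],
])

```text
clock: 5.95
eef_pos: [0.6014, -0.0587, 0.019]
eef_rot: [-0.0, 0.673, 0.74, -0.0]
wrist_force: [-0.0, -5.3, 2.2]
gripper_width: 0.575
grip_force: 2.6
```

```bash
python3 - <<'E'
from h import *
stat();shot('wrist','w4');redfind('w4')
cv2.imwrite('pics/w4b.png',cv2.resize(cv2.imread('pics/w4.png'),(800,600),interpolation=cv2.INTER_CUBIC))
E
```

```text
5.95 [ 0.6014 -0.0587  0.019 ] st [-0.063  -0.0019] yaw 95.47 [-0.  -5.3  2.2] 0.5747598729341996
w4 pot (0.5951062440872192, 0.0038063579704612494) 0.06031360849738121 st [-0.0001 -0.0016]
```

View pics/w4b.png

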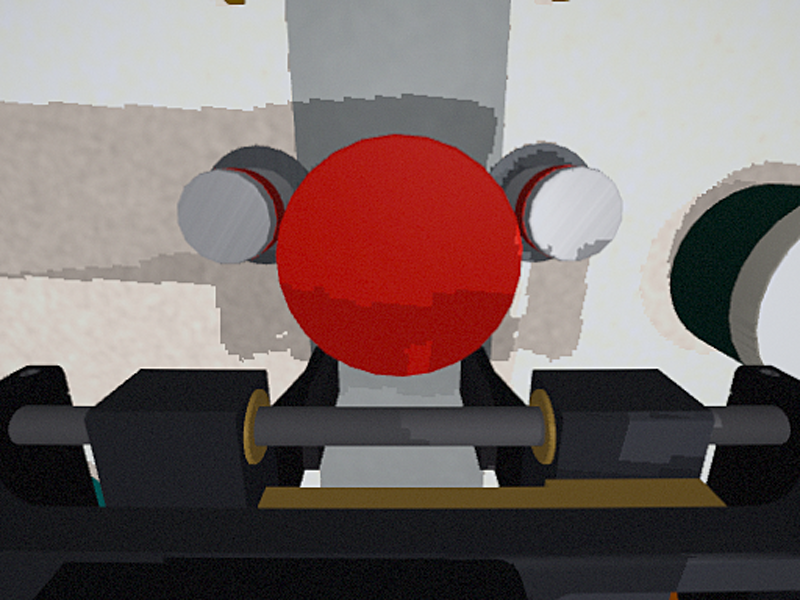

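The pot is entering the gap and centred: its lid centre is at x=400, and the post tops at x=224 and x=575 are symmetric about it. I'll keep going.

>>> step_arm([
  [[0,0,0,0.014,0,0,0.15],[0,0,0,0.028,0,0,0.15],[0,0,0,0.042,0,0,0.15],[0,0,0,0.056,0,0,0.15],[0,0,0,0.07,0,0,0.15],[0,0,0,0.084,0,0,0.15],[0,0,0,0.098,0,0,0.15],[0,0,0,0.112,0,0,0.15],[0,0,0,0.126,0,0,0.15],[0,0,0,0.14,0,0,0.15],[0,0,0,0.154,0,0,0.15],[0,0,0,0.166,0,0,0.15]],
])

```text
clock: 7.2
eef_pos: [0.5954, 0.0081, 0.0193]
eef_rot: [-0.0, 0.672, 0.74, -0.0]
wrist_force: [0.6, -3.1, -0.7]
gripper_width: 0.579
grip_force: 1.9
```

```bash
python3 - <<'E'
from h import *
stat();shot('wrist','w5')
shot('top','t5')
cv2.imwrite('pics/w5b.png',cv2.resize(cv2.imread('pics/w5.png'),(800,600),interpolation=cv2.INTER_CUBIC))
E
```

```text
7.2 [0.5954 0.0081 0.0193] st [ 0.0041 -0.0023] yaw 95.5 [ 0.6 -3.1 -0.7] 0.5787820934911864
```

View pics/w5b.png

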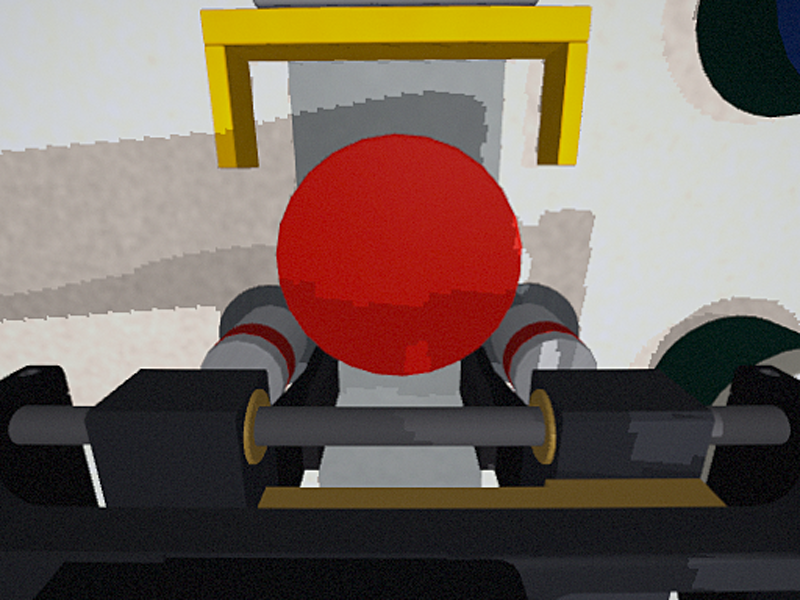

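The pot is through the gap. The bay is ahead with its inner stop edge at row ~45, and the pot (x=400) is centred between the cheeks (250 and 542).

```bash
python3 - <<'E'
from h import *
f=.64
for q in((250,46),(540,41)):print('face',st(w('w5',q[0]*f,q[1]*f,.03)))
for q in((252,60),(540,59)):print('face bottom',st(w('w5',q[0]*f,q[1]*f,0)))
print('cheeks',[st(w('w5',q[0]*f,q[1]*f,.03)) for q in((229,110),(561,110))])
print('pot',st(w('w5',399.5*f,255*f,.06)), [st(w('w5',400*f,v*f,.06)) for v in (134,375)])
E
```

```text
face [0.1284 0.0545]
face [ 0.1302 -0.0547]
face bottom [0.1299 0.0634]
face bottom [ 0.1304 -0.0641]
cheeks [array([0.106 , 0.0649]), array([ 0.1061, -0.0652])]
pot [ 0.0543 -0.002 ] [array([ 0.0951, -0.0021]), array([ 0.0067, -0.0023])]
```

>>> step_arm([
  [[0,0,0,0.012,0,0,0.15],[0,0,0,0.024,0,0,0.15],[0,0,0,0.036,0,0,0.15],[0,0,0,0.048,0,0,0.15],[0,0,0,0.058,0,0,0.15],[0,0,0,0.066,0,0,0.15],[0,0,0,0.072,0,0,0.15],[0,0,0,0.072,0,0,0.15]],
])

```text
clock: 8.1
eef_pos: [0.5928, 0.0368, 0.0194]
eef_rot: [-0.0, 0.672, 0.74, 0.0]
wrist_force: [-0.8, -0.6, -1.0]
gripper_width: 0.576
grip_force: 0.8
```

>>> step_arm([
  [[0,0,0,0.004,-0.002,0,0.15],[0,0,0,0.007,-0.004,0,0.15],[0,0,0,0.01,-0.005,0,0.15],[0,0,0,0.012,-0.005,0,0.15],[0,0,0,0.012,-0.005,0,0.15]],
])

```text
clock: 8.6
eef_pos: [0.5904, 0.0408, 0.0194]
eef_rot: [-0.0, 0.672, 0.74, -0.0]
wrist_force: [0.7, -1.4, -1.3]
gripper_width: 0.576
grip_force: 1.1
```

>>> step_arm([
  [[0,0,0,0.003,0,0,0.15],[0,0,0,0.005,0,0,0.15],[0,0,0,0.007,0,0,0.15],[0,0,0,0.007,0,0,0.15]],
])

```text
clock: 9.0
eef_pos: [0.5902, 0.0421, 0.0194]
eef_rot: [0.001, 0.673, 0.74, -0.001]
wrist_force: [0.8, -5.8, -0.9]
gripper_width: 0.573
grip_force: 2.3
```

```bash
python3 - <<'E'
from h import *
stat();shot('wrist','w6');redfind('w6')
E
```

```text
9.0 [0.5902 0.0421 0.0194] st [ 0.0384 -0.0004] yaw 95.44 [ 0.8 -5.8 -0.9] 0.5730539063003395
w6 pot (0.5851897597312927, 0.08841703832149506) 0.04458382725715637 st [0.085  0.0002]
```

>>> step_arm([
  [[0,0,0,0.004,0,0,0.15],[0,0,0,0.008,0,0,0.15],[0,0,0,0.008,0,0,0.15]],
])

```text
clock: 9.35
eef_pos: [0.5903, 0.0423, 0.0196]
eef_rot: [0.002, 0.673, 0.739, -0.002]
wrist_force: [0.7, -8.8, 0.5]
gripper_width: 0.579
grip_force: 4.1
```

>>> step_arm([
  [[0,0,0,0.006,0,0,0.15],[0,0,0,0.012,0,0,0.15],[0,0,0,0.016,0,0,0.15],[0,0,0,0.016,0,0,0.15]],
])

```text
clock: 9.75
eef_pos: [0.5903, 0.0427, 0.0199]
eef_rot: [0.004, 0.674, 0.738, -0.004]
wrist_force: [1.3, -17.9, 3.3]
gripper_width: 0.575
grip_force: 7.7
```

```bash
python3 - <<'E'
from h import *
stat();shot('wrist','w7');redfind('w7');shot('side','s7')
cv2.imwrite('pics/s7b.png',cv2.resize(cv2.imread('pics/s7.png')[150:290,190:330],(600,600),interpolation=cv2.INTER_CUBIC))
E
```

```text
9.75 [0.5903 0.0427 0.0199] st [ 0.0391 -0.0005] yaw 95.19 [  1.3 -17.9   3.3] 0.574561199892748
w7 pot (0.5852327346801758, 0.08871832489967346) 0.044743798673152924 st [0.0853 0.0001]
```

View pics/s7b.png

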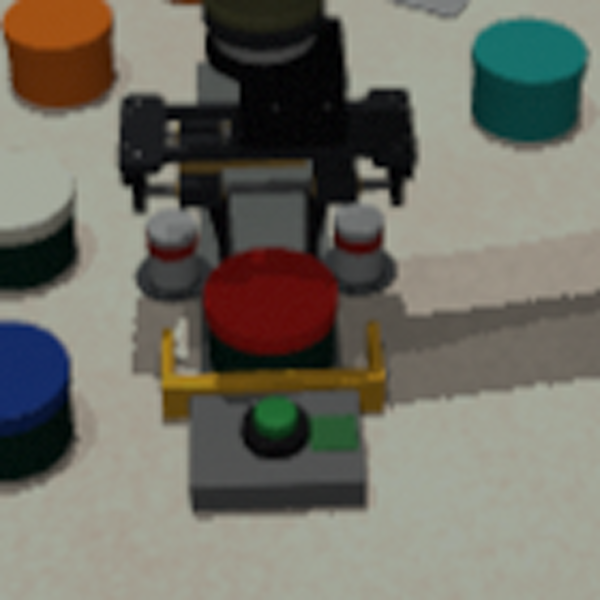

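The side view shows the pot (270,310) upright in the bay. The push force reached 18 N with no further motion, so it is home. I'll back off and rise.

>>> step_arm([
  [[0,0,0,-0.015,0,0,0.15],[0,0,0,-0.03,0,0,0.15],[0,0,0,-0.06,0,0,0.15],[0,0,0,-0.09,0,0,0.15],[0,0,0,-0.09,0,0,0.15],[0,0,0,-0.09,0,-0.1,0.15],[0,0,0,-0.09,0,-0.2,0.15],[0,0,0,-0.09,0,-0.3,0.15],[0,0,0,-0.09,0,-0.35,0.15],[0,0,0,-0.09,0,-0.35,-1],[0,0,0,-0.09,0,-0.35,-1]],
])

```text
clock: 10.95
eef_pos: [0.5925, 0.0177, 0.1592]
eef_rot: [-0.0, 0.672, 0.74, 0.0]
wrist_force: [0.2, 0.2, -0.7]
gripper_width: 0.472
grip_force: 0.0
```

```bash
python3 - <<'E'
from h import *
stat();shot('wrist','w8');redfind('w8');tgt(.150,0,.16);tgt(.184,0,.10)
cv2.imwrite('pics/w8b.png',cv2.resize(cv2.imread('pics/w8.png'),(800,600),interpolation=cv2.INTER_CUBIC))
E
```

```text
10.95 [0.5925 0.0177 0.1592] st [ 0.0139 -0.0004] yaw 95.51 [ 0.2  0.2 -0.7] 0.4721985718760742
w8 pot (0.5848593711853027, 0.08816173672676086) 0.04444923251867294 st [0.0848 0.0005]
[-0.0003, -0.0001, 0.0, 0.3407, 0.0008, -0.0044]
[-0.0003, -0.0001, 0.0, 0.4257, 0.001, 0.1457]
```

View pics/w8b.png

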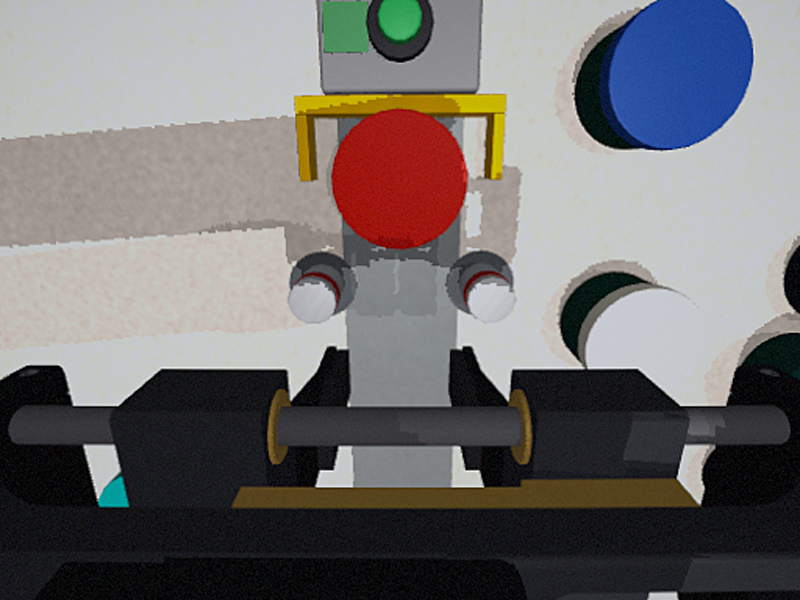

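The pot is home at station x 85 mm, and the button is at (400,18). I'll close the fingers and move above the button.

>>> step_arm([
  [[0,0,0,0.12,0,0,-1],[0,0,0,0.24,0,0,-1],[0,0,0,0.34,0,0,-1],[0,0,0,0.425,0.001,0,-1],[0,0,0,0.425,0.001,0.08,-1],[0,0,0,0.425,0.001,0.145,-1],[0,0,0,0.425,0.001,0.19,-1],[0,0,0,0.425,0.001,0.22,-1],[0,0,0,0.425,0.001,0.22,-1]],
])

```text
clock: 11.9
eef_pos: [0.5747, 0.1857, 0.0684]
eef_rot: [-0.002, 0.672, 0.74, -0.002]
wrist_force: [-0.2, 0.1, 0.3]
gripper_width: 0.009
grip_force: 0.0
```

```bash
python3 - <<'E'
from h import *
f=.64
for z in(.03,.036,.042):print(st(w('w8',400*f,18*f,z)))
print('box front',st(w('w8',322*f,92*f,.026)),st(w('w8',478*f,92*f,.026)))
stat();tgt(.184,0,.05)
shot('side','s9');cv2.imwrite('pics/s9b.png',cv2.resize(cv2.imread('pics/s9.png')[180:290,190:330],(764,600),interpolation=cv2.INTER_CUBIC))
E
```

```text
[ 0.1874 -0.0004]
[ 0.1857 -0.0003]
[ 0.184  -0.0003]
box front [0.1434 0.0534] [ 0.1436 -0.0544]
11.9 [0.5747 0.1857 0.0684] st [0.1829 0.0013] yaw 95.5 [-0.2  0.1  0.3] 0.008980560940636583
[-0.0009, 0.0001, -0.0, 0.0028, 0.0035, 0.0459]
```

View pics/s9b.png

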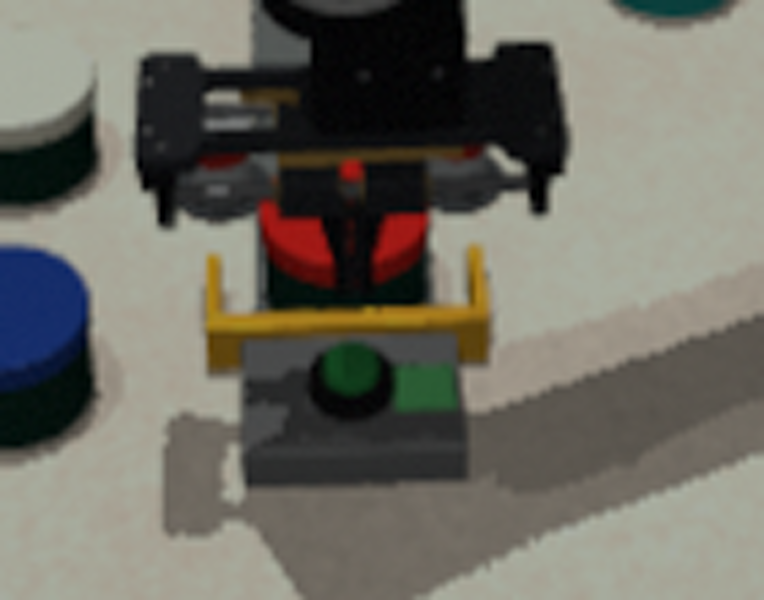

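The side view shows the closed fingertips at (355,290) above the button at (350,370), well aligned. Now I'll press it gently.

>>> step_arm([
  [[0,0,0,0.003,0.003,0.025,-1],[0,0,0,0.003,0.003,0.05,-1],[0,0,0,0.003,0.003,0.06,-1],[0,0,0,0.003,0.003,0.068,-1],[0,0,0,0.003,0.003,0.073,-1],[0,0,0,0.003,0.003,0.073,-1]],
])

```text
clock: 12.55
eef_pos: [0.5779, 0.1877, 0.0421]
eef_rot: [-0.0, 0.672, 0.74, -0.0]
wrist_force: [-0.8, 0.1, 0.2]
gripper_width: 0.006
grip_force: 0.0
```

>>> step_arm([
  [[0,0,0,0,0,0.005,-1],[0,0,0,0,0,0.01,-1],[0,0,0,0,0,0.013,-1],[0,0,0,0,0,0.013,-1]],
])

```text
clock: 12.95
eef_pos: [0.5778, 0.1877, 0.0368]
eef_rot: [-0.0, 0.672, 0.74, -0.0]
wrist_force: [0.6, -0.2, -0.4]
gripper_width: 0.004
grip_force: 0.0
```

>>> step_arm([
  [[0,0,0,0,0,0.004,-1],[0,0,0,0,0,0.007,-1],[0,0,0,0,0,0.01,-1],[0,0,0,0,0,0.01,-1]],
])

```text
clock: 13.35
eef_pos: [0.5778, 0.1877, 0.0328]
eef_rot: [-0.0, 0.672, 0.74, -0.0]
wrist_force: [0.2, 0.9, 0.2]
gripper_width: 0.001
grip_force: 0.0
```

>>> step_arm([
  [[0,0,0,0,0,0.003,-1],[0,0,0,0,0,0.006,-1],[0,0,0,0,0,0.009,-1],[0,0,0,0,0,0.009,-1]],
])

```text
clock: 13.75
eef_pos: [0.5778, 0.1876, 0.0292]
eef_rot: [-0.0, 0.673, 0.74, -0.0]
wrist_force: [-0.7, -0.6, 0.3]
gripper_width: 0.007
grip_force: 0.0
```

>>> step_arm([
  [[0,0,0,0,0,0.003,-1],[0,0,0,0,0,0.006,-1],[0,0,0,0,0,0.006,-1]],
])

```text
clock: 14.05
eef_pos: [0.5778, 0.1877, 0.0268]
eef_rot: [-0.0, 0.672, 0.74, -0.0]
wrist_force: [-0.5, 1.1, -0.6]
gripper_width: 0.002
grip_force: 0.0
```

```bash
python3 - <<'E'
from h import *
stat();F=[]
c=shot('side','s10')
for n in('side','s9'):pass
for fn in('side0','s7','s9','s10'):
    im=cv2.imread(f'pics/{fn}.png');hsv=cv2.cvtColor(im,cv2.COLOR_BGR2HSV)
    m=cv2.inRange(hsv,(50,120,30),(75,255,255))[230:270,235:285]
    print(fn);print('\n'.join(''.join('#' if v else '.' for v in r) for r in m[8:32,5:45]))
def px(fn,p):
    d=np.load(f'pics/{fn}.npz');T=d['T'];fx,fy,cx,cy,k1=d['k'];q=T[:3,:3].T@(np.array(p)-T[:3,3]);x,y=q[0]/-q[2],-q[1]/-q[2];s=1+k1*(x*x+y*y);return cx+fx*x*s,cy+fy*y*s
print('tip',px('s10',arm.state()['eef_pos']),[px('s10',[*(o+.184*X),z]) for z in(.026,.032,.038)])
E
```

```text
14.05 [0.5778 0.1877 0.0268] st [ 0.1845 -0.002 ] yaw 95.48 [-0.5  1.1 -0.6] 0.002349027083671661
side0
........................................
........................................
........................................
........................................
........................................
............#####.......................
..........#########.....................
.........###########....................
.........###########....................
.........###########...........#........
.........##########...##########........
.........##########...##########........
..........#########...###########.......
...........#######....###########.......
.............##.......###########.......
.......................##########.......
.......................########.........
........................................
........................................
........................................
........................................
........................................
........................................
........................................
s7
.........
[... 2514 characters left out ...]
###....###########.......
.............##.......###########.......
.......................##########.......
.......................########.........
........................................
........................................
........................................
........................................
........................................
........................................
........................................
tip (np.float64(253.24876782017898), np.float64(251.39313183676305)) [(np.float64(254.00360157179063), np.float64(251.45487530644402)), (np.float64(253.97947743703338), np.float64(249.89756965482246)), (np.float64(253.95519777301), np.float64(248.33012888529055))]
```

```bash
python3 - <<'E'
from h import *
def px(fn,p):
    d=np.load(f'pics/{fn}.npz');T=d['T'];fx,fy,cx,cy,k1=d['k'];q=T[:3,:3].T@(np.array(p)-T[:3,3]);x,y=q[0]/-q[2],-q[1]/-q[2];s=1+k1*(x*x+y*y);return cx+fx*x*s,cy+fy*y*s
print('s9 tip',px('s9',[.5747,.1857,.0684]),'pred s10',px('s10',[.5778,.1877,.0268]))
for fn in('side0','s9','s10'):
    g=cv2.cvtColor(cv2.imread(f'pics/{fn}.png'),cv2.COLOR_BGR2GRAY);print(fn)
    for r in range(226,258,2):print(r,g[r,240:270:2])
E
```

```text
s9 tip (np.float64(254.30038256916447), np.float64(239.9081826636154)) pred s10 (np.float64(253.265835452648), np.float64(251.4222680866633))
side0
226 [79 79 80 80 80 80 80 79 80 80 79 79 79 78 89]
228 [78 80 80 80 79 80 80 80 80 80 79 81 79 78 83]
230 [80 80 79 79 79 80 80 80 80 80 79 79 79 78 85]
232 [81 80 80 80 79 81 79 80 80 79 78 79 78 79 78]
234 [81 79 80 81 80 80 80 80 79 80 78 78 78 79 79]
236 [ 86  83  85  90  90  97  96  95  99 104 100 101  92  96 104]
238 [113 113 114 115 113 113 112 114 114 114 115 116 115 115 105]
240 [84 82 80 76 70 66 63 60 61 60 59 57 57 58 60]
242 [66 69 70 71 73 74 71 76 74 78 78 75 74 75 75]
244 [75 75 75 76 58 66 70 70 69 59 66 75 75 75 75]
246 [75 76 76 67 18 70 72 71 71 63 21 67 72 74 72]
248 [75 76 75 50 18 53 75 77 72 42 13 44 64 64 63]
250 [75 75 75 32 14 31 39 47 35 24 12 39 63 65 64]
252 [76 77 77 51 14 14 15 24 16 16  7 44 65 66 64]
254 [76 76 76 71 12 11 11 10 10  9 26 68 61 59 59]
256 [76 76 75 76 70 30 11  9 16 51 73 76 75 76 77]
s9
226 [29 41 59 66 64 43  8 17 11 33 65 53 33 26 71]
228 [20 35 31 43 49 43  7 11 11 28 32 29 30 14 67]
2
[... 892 characters left out ...]
 19 67]
232 [13 13 14 14 10 12 13  9 11  9 14 13 11 13 49]
234 [13 10 12 13  8  5 10 11  6  9 11 12 10  9 52]
236 [ 29  32  44  53  32   6  14  12   6  39  95  94  92  95 104]
238 [127 126 126 127 120   8  11  12   5 106 127 129 127 128 118]
240 [93 91 89 84 78 30  8 11  8 68 65 65 64 64 66]
242 [69 72 74 77 76 32 11  9 22 77 76 77 74 74 74]
244 [74 74 74 73 57 30  7 16 11 39 63 73 73 74 74]
246 [73 60 62 58 12 34 33 36 30 35 10 41 50 68 74]
248 [41 51 52 33 11 39 41 40 42 37  7 47 72 72 71]
250 [43 51 52 24  8 30 41 43 39 25  5 45 71 72 71]
252 [56 52 52 35  6  7 16 23 11  7  5 50 73 71 72]
254 [75 51 51 49 19  5  7  9  5  5 19 56 67 68 64]
256 [66 47 46 46 44 27 12 12 18 30 41 40 41 42 41]
```

Both side pictures show the fingertips about 5–6 px (~20 mm) higher than the reported TCP projects to. The button has not been touched yet, so I'll keep descending and watch the force.

>>> step_arm([
  [[0,0,0,0,0,0.003,-1],[0,0,0,0,0,0.006,-1],[0,0,0,0,0,0.006,-1]],
])

```text
clock: 14.4
eef_pos: [0.5778, 0.1876, 0.0244]
eef_rot: [-0.0, 0.672, 0.74, -0.0]
wrist_force: [-1.0, 0.5, -0.4]
gripper_width: 0.005
grip_force: 0.0
```

```bash
python3 - <<'E'
from h import *
print(arm.grasp_offset);stat()
E
```

```text
-0.0187
14.4 [0.5778 0.1876 0.0244] st [ 0.1845 -0.002 ] yaw 95.48 [-1.   0.5 -0.4] 0.004859201209547817
```

>>> step_arm([
  [[0,0,0,0,-0.003,0.004,-1],[0,0,0,0,-0.005,0.007,-1],[0,0,0,0,-0.005,0.01,-1],[0,0,0,0,-0.005,0.01,-1]],
])

```text
clock: 14.8
eef_pos: [0.5757, 0.1874, 0.0204]
eef_rot: [-0.0, 0.672, 0.74, -0.0]
wrist_force: [-0.8, 0.4, 0.1]
gripper_width: 0.006
grip_force: 0.0
```

>>> step_arm([
  [[0,0,0,0,0,0.004,-1],[0,0,0,0,0,0.007,-1],[0,0,0,0,0,0.01,-1],[0,0,0,0,0,0.01,-1]],
])

```text
clock: 15.2
eef_pos: [0.576, 0.1875, 0.0166]
eef_rot: [0.0, 0.673, 0.74, -0.0]
wrist_force: [-0.9, 0.6, 1.9]
gripper_width: 0.003
grip_force: 0.7
```

Contact has begun.

>>> step_arm([
  [[0,0,0,0,0,0.004,-1],[0,0,0,0,0,0.007,-1],[0,0,0,0,0,0.01,-1],[0,0,0,0,0,0.01,-1]],
])

```text
clock: 15.6
eef_pos: [0.5761, 0.1876, 0.0127]
eef_rot: [0.0, 0.672, 0.74, 0.0]
wrist_force: [-0.7, -1.7, 4.5]
gripper_width: 0.009
grip_force: 1.8
```

>>> step_arm([
  [[0,0,0,0,0,0.004,-1],[0,0,0,0,0,0.007,-1],[0,0,0,0,0,0.01,-1],[0,0,0,0,0,0.01,-1]],
])

```text
clock: 16.0
eef_pos: [0.5761, 0.1875, 0.0106]
eef_rot: [0.001, 0.672, 0.74, -0.0]
wrist_force: [-5.3, -1.6, 14.9]
gripper_width: 0.003
grip_force: 7.8
```

The force jumped to 15 N with the motion stopped, past the 5 N at the bottom of the spring, so the button is fully down. Releasing.

>>> step_arm([
  [[0,0,0,0,0,0,-1],[0,0,0,0,0,-0.02,-1],[0,0,0,0,0,-0.06,-1],[0,0,0,0,0,-0.15,-1],[0,0,0,0,0,-0.25,-1],[0,0,0,0,0,-0.35,-1],[0,0,0,0,0,-0.4,-1],[0,0,0,-0.2,0,-0.45,-1],[0,0,0,-0.3,0,-0.45,-1],[0,0,0,-0.4,0,-0.45,-1],[0,0,0,-0.4,0,-0.45,-1],[0,0,0,-0.4,0,-0.45,-1]],
])

```text
clock: 17.2
eef_pos: [0.5916, 0.0246, 0.1887]
eef_rot: [0.0, 0.675, 0.738, -0.0]
wrist_force: [-1.2, 0.7, -0.2]
gripper_width: 0.003
grip_force: 0.0
```

```bash
python3 - <<'E'
from h import *
stat();shot('wrist','w11');redfind('w11');shot('side','s11')
a=cv2.imread('pics/side0.png');b=cv2.imread('pics/s11.png')
for im in(a,b):
    m=cv2.inRange(cv2.cvtColor(im,cv2.COLOR_BGR2HSV),(50,120,30),(75,255,255))[238:262,245:262];print('button',cv2.moments(m,True)['m00'],np.argwhere(m)[:,0].min(),np.argwhere(m).mean(0))
E
```

```text
17.2 [0.5916 0.0246 0.1887] st [ 0.0209 -0.0001] yaw 95.13 [-1.2  0.7 -0.2] 0.002572816453325787
w11 pot (0.5849860310554504, 0.0880347490310669) 0.04450317844748497 st [0.0847 0.0004]
button 85.0 5 [9.17647059 8.87058824]
button 87.0 5 [9.11494253 8.87356322]
```

The button is back up, the pot is home, and the robot is clear of everything.

```bash
python3 -c "
from plant import arm
print(arm.hand_in())"
```

```text
the job is handed in; nothing more can be done
None
```

I pushed the red-lidded pot through the posts until it was home against the back stop (18 N of push moved it no further), then pressed the green button until it bottomed (15 N) and saw it come back up; the job was handed in at about 17 s with the arm clear.

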